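# Index a power module under the scan bridge against the flip stop

### The arm

A 6-joint arm with a two-finger parallel gripper is mounted at the origin on the work surface. World frame = base frame: x ahead of the robot, y to its left, z up, the work surface at z = 0. Lengths are in m, angles in rad, forces in N, time in s.
With the tool pointing down it reaches from about 0.375 to 0.925 m from the base axis. Payload 5.7 kg.
Tool frame: the origin (TCP) lies where the fingers leave the gripper's body, on its centre line; the fingertips stand 80 mm ahead of it and the grasp point (between the pads) lies bot.tcp_to_grasp ahead of it (bot.tcp_to_grasp is the distance from the TCP to the grasp point, in m); x points along the fingers, z is the direction in which the jaws open and shut, and the axes are right-handed (so a half turn about x gives the same grasp; the last joint's range is limited). The gripper opens to 88 mm and grips with 3 to 60 N. Pads are 20 mm wide; open, the fingers measure 115 mm over their backs; the gripper's body (75 mm by 178 mm) begins 61 mm behind the grasp point.
Start: joints at [-1.423, 0.359, 1.51, -0, 1.272, -0.115], TCP at [0.156, -0.579, 0.303] pointing down, gripper open.
Joint ranges: [-2.97, 2.97], [-1.01, 2.36], [0.21, 2.38], [-0.96, 4.11], [0.2, 2.71], [-2.98, 2.98]. Speed limits (rad/s): [2.39, 2.39, 3.14, 3.14, 3.14, 3.14].

### API

Orientations are given as a unit quaternion [x, y, z, w].
In Python, from workcell import bot gives the robot as it stands. The module is installed in compiled form; this text tells all that it offers.
- The arm moves only by the shell command python3 -m creep 'ROWS'. ROWS is text: rows parted by semicolons, each of 5 numbers parted by spaces: the finger opening in cm, from 0 to 8.78, then the shift along the world's x, y, z in cm, then the turn about the world's z in degrees. In form: grip dx dy dz spin; .... A call has 1 to 5 rows; each row is the pose to reach, as a shift and turn from the pose commanded when the call began; what a row does not reach only later rows make up. A row lasts 1/8 s, in which the tool goes at most 62.5 mm and 10.7 degrees, less where a joint would pass 70% of its speed; a pose out of reach is approached as far as the arm can. A call with a gripper value outside its range is refused whole. The fingers move at their own pace and stop on an object; the grip force is fixed at half the most. Time passes only in rows, so rows that repeat a pose let the fingers close. It gives the time, the measured TCP pose, the force and the opening at its end, in the units of the state.
- bot.observe(): the state, without advancing time (a new reading comes with each control period).
- bot.snapshot(name): name is "scene" or "side" or "wrist"; returns the picture (420x560x3 uint8, red, green, blue); there is no depth.
- bot.get_calibration(name): a dict with "fovy" (degrees; the focal length in pixels is half the picture's height over the tangent of half this angle, whatever the lens; pixels are square), "cx", "cy" (the principal point, pixels), "eye" and "attitude" of the camera in the world. Camera axes: x right, y down, z forward; pixel columns grow to the right and rows downward; lengths in m; the calibration is good to about 2 mm. The wrist camera is an equidistant fisheye: a pixel r from the principal point sees the ray r / f radians off the axis. A picture is of the moment at which its call begins: read the wrist's pose just before it. get_calibration takes no time and is no camera call; for the wrist camera it gives the pose at the moment of the call.
- bot.hand_in(): hands the job in, once; it reports no verdict.
Trained networks look in the newest picture that a camera, given by its name, has taken for a name from the list of things; names that differ only in an ending like _2 or _b are one class to them, and where a whole thing is asked for, a point or a joint stands for the part that bears it (a point fixed in the world has none). Each returns a list of dicts, best first, with "score" (0 to 1); they miss things now and then, are a little off and sometimes report something else, mostly with a low value. They report only what shows in the picture. A call takes as long as a camera call. They do not tell look-alikes from the thing itself.
- bot.look_for(camera, target): "centre" ([x, y, z] in m, in the coordinates of the camera as it stood for that picture, good to about 4 mm: the middle of the surface that is visible of it).
The state is a dict: "t": time; "joint_pos": joint angles; "joint_vel": joint speeds; "effort": joint torques, N m; "position": TCP position; "tcp_rot": TCP orientation; "wrist_force": force on the tool from outside, world axes, zero at the start; "torque": the same for the moment, N m; "finger_gap": finger opening in m.
Only numpy, scipy, OpenCV 4.12 (cv2) and the standard library are available. Lean on these libraries where they do the work, as an engineer would, in place of code of your own. Each camera call takes 0.05 s, during which the arm holds its last target.

### The job

Flip the yellow stop fully down across the lane, leaving the blue stop up. Then lay the power module flat on the lane's open loading end, white connector leading, and push it along under the white scan bridge until its front end rests flush against the yellow stop; let go of it. Do not knock the bottle, jar, blue bin or screwdriver out of place.

Things in the scene. Friction and masses are not known exactly. Their poses are not given: they have to be found in the camera images.
- lane: Fixed slide lane. Origin on its centre line at bench height; +y is the pushing direction, z up. Grey bed 100 mm wide, top at z = 8 mm, from y = -200 to 180 mm, open (no guides) up to y = -47; flared guides from y = -47 to -8 narrow to straight aluminium guides 66 mm apart inside, 8 mm thick, tops at z = 22 mm, up to y = 180 mm.
- bridge_top (a point): Centre of the top of the white scan bridge over the lane: 99 mm wide (x), 30 mm long (y), top 64 mm and underside 56 mm above the bench, at lane y = 40 to 70 mm. Axes as the lane's.
- yellow_hinge (a point): On the yellow stop's hinge axis, 50 mm to -x of the lane's centre line, 30 mm above the bench, 5 mm beyond the stop line (middle of the flag's thickness). Axis along lane y. The flag is a bar 58 mm long from the hinge, 10 mm thick along y; when down its top is 38 mm and lower edge 14 mm above the bench, free end at x = +8 mm of the lane. Dark post, x = -50 to -64 mm, top 38 mm above the bench.
- load_place (a point): Point on the bed's top at lane y = -115 mm on the centre line, middle of the yellow-marked loading place; axes as the lane's.
- yellow_line (a point): Yellow stop's line: point on the lane's centre line, on the bed's top (8 mm above the bench), in the plane of the face of the yellow stop, when down, that the module meets. Axes as the lane's. Both stops lie beyond the bridge, 38 to 54 mm apart; either may be the nearer.
- blue_line (a point): The same point for the blue stop, otherwise identical to the yellow one; its stop must stay up.
- yellow_stop (a joint): Yellow flag's angle: 0 is down, level across the lane; pi/2 upright; up to 2.0 leaning out over the -x side of the lane. Stiff hinge (about 0.035 N m friction): it stays where it is left and must be pushed all the way down.
- blue_stop (a joint): Blue flag's angle, measured in the same way and with the same hinge. It starts up (1.3 to 1.9).
- module_grip (a point): Power module, loose, about 0.25 kg: black carrier 60 (x) x 120 (y) x 18 mm high, green board up to 22 mm, in the middle a finned aluminium heat sink 32 x 32 mm from 22 to 42 mm high, to grip it by. This point: heat sink's centre, 32 mm above the underside. White connector (32 mm high) at the +y, front, end (y = 49 mm); two blue capacitors (36 mm high) at the -y end (x = +-20, y = -47).
- module_front (a point): Centre of the carrier's front end face, 60 mm ahead (+y) of the module's middle and 9 mm above its underside; axes as the module's.
- bottle_mid (a point): Translucent pale bottle with a white cap, 42 mm in diameter, 115 mm tall, loose near the module (75 to 120 mm from its middle, beside or ahead of it); this is its centre, half-way up.
- bin_mid (a point): Small open blue bin 55 x 55 x 28 mm, loose near the module; this is its centre, half-way up.
- jar_mid (a point): Amber jar with a grey lid, 48 mm in diameter, 62 mm tall, loose on the lane's -x side; this is its centre, half-way up.
- driver_grip (a point): Screwdriver 160 mm long lying on the bench on the lane's +x side; this point is the middle of its handle.
Mind the look-alikes: they are no part of the job. There is more than one size of the part that bears yellow_hinge; the job needs the larger.

How it is judged:
On the way, in this order (a step that is already met when the one before it is completed fails the run):
1. the yellow stop is down across the lane while the module is still short of the bridge (value of joint yellow_stop below 0.1 rad and value of joint blue_stop above 1.1 rad and y of module_front in the frame of lane below 0.04 m), for 0.2 s.
2. the module has been pushed under the bridge up against the yellow stop (y of module_front in the frame of yellow_line between -0.005 and 0.004 m and x of module_front in the frame of yellow_line between -0.008 and 0.008 m and z of module_front in the frame of yellow_line between 0.003 and 0.015 m and angle between the y axis of module_front and the y axis of yellow_line, either way round below 0.08 rad and angle between module_front's own z axis and vertical below 0.08 rad and value of joint yellow_stop below 0.1 rad and value of joint blue_stop above 1.1 rad), for 0.2 s.
At the end, for the whole second after the job is handed in: Yellow stop within 0.1 rad of down, blue stop still above 1.1 rad; the module flat in the lane (within 0.08 rad), square to it within 0.08 rad, its front end face within 5 mm of the yellow stop's face and within 8 mm of the lane's centre line; released and at rest (all of step 2 and linear speed of module below 0.02 m/s); the robot touches nothing.
It fails at once if bottle, bin, jar or screwdriver moved more than 25 mm (distance of any of bottle_mid, bin_mid, jar_mid, driver_grip from where it was at the start of the episode above 0.025 m).
It fails at once if the blue stop is lowered (value of joint blue_stop below 1.1 rad).
It also fails if it takes over 69 s, if anything falls off the work surface, if the arm or the gripper's body presses on something with over 40 N, if the wrist force passes 120 N, or if a joint passes its speed limit or range.

## Working session

There is one attempt and no reset: what is moved stays moved. The work goes in short steps, Python scripts to look and compute and a shell command to move; the robot and the scene stay as the last step left them, time stands still between calls to the robot, and variables do not carry over. Pictures are saved under pics/ and viewed, and the job is handed in when it is done.

```bash
mkdir -p pics; cat > h.py <<'E'
import numpy as np, cv2
from workcell import bot
from scipy.spatial.transform import Rotation as R
def att(c):
    a=np.array(c["attitude"],float)
    return R.from_quat(a).as_matrix() if a.size==4 else a.reshape(3,3)
def snap(n,f):
    c=bot.get_calibration(n); im=bot.snapshot(n)
    cv2.imwrite("pics/"+f,cv2.cvtColor(im,cv2.COLOR_RGB2BGR)); return im,c
def w(c,p): return np.array(c["eye"])+att(c)@np.array(p)
def ray(c,u,v,fish=False):
    f=210/np.tan(np.radians(c["fovy"])/2); x=(u-c["cx"])/f;y=(v-c["cy"])/f
    if fish:
        r=np.hypot(x,y); d=np.array([np.sin(r)*x/r,np.sin(r)*y/r,np.cos(r)])
    else: d=np.array([x,y,1.])
    return np.array(c["eye"]),att(c)@d
def pz(c,u,v,z,fish=False):
    e,d=ray(c,u,v,fish); return e+d*(z-e[2])/d[2]
def proj(c,P,fish=False):
    f=210/np.tan(np.radians(c["fovy"])/2); q=att(c).T@(np.array(P)-np.array(c["eye"]))
    if fish:
        th=np.arctan2(np.hypot(q[0],q[1]),q[2]); s=np.hypot(q[0],q[1]); return c["cx"]+f*th*q[0]/s, c["cy"]+f*th*q[1]/s
    return c["cx"]+f*q[0]/q[2],c["cy"]+f*q[1]/q[2]
E
python3 - <<'E'
from h import *
np.set_printoptions(precision=3,suppress=True)
print(bot.observe(),bot.tcp_to_grasp)
for n in ["scene","side","wrist"]:
    im,c=snap(n,n+"0.png"); print(n,c)
E
```

```text
{'t': 0.0, 'joint_pos': array([-1.423,  0.359,  1.511,  0.   ,  1.272, -0.115]), 'joint_vel': array([0.   , 0.001, 0.001, 0.001, 0.002, 0.001]), 'effort': array([ -0.003, -51.538, -27.073,   0.067,   0.035,  -0.   ]), 'position': array([ 0.156, -0.579,  0.302]), 'tcp_rot': array([ 0.431,  0.562, -0.43 ,  0.561]), 'wrist_force': array([-0.01 , -0.377, -0.02 ]), 'torque': array([ 0.015, -0.038, -0.005]), 'finger_gap': 0.0878625563217969} 0.0613
scene {'fovy': 54.33945193329353, 'cx': 275.39136136654844, 'cy': 218.09073077338434, 'eye': array([ 0.82 , -0.462,  0.754]), 'attitude': array([ 0.909,  0.279, -0.082, -0.298])}
side {'fovy': 43.127940563333176, 'cx': 283.59528857644847, 'cy': 209.6640762450956, 'eye': array([0.228, 0.772, 0.742]), 'attitude': array([-0.161,  0.881, -0.436,  0.089])}
wrist {'fovy': 65.70646984690485, 'cx': 282.90287946933296, 'cy': 207.49079838419303, 'eye': array([ 0.229, -0.56 ,  0.383]), 'attitude': array([ 0.786, -0.602, -0.086,  0.11 ])}
```

View pics/scene0.png

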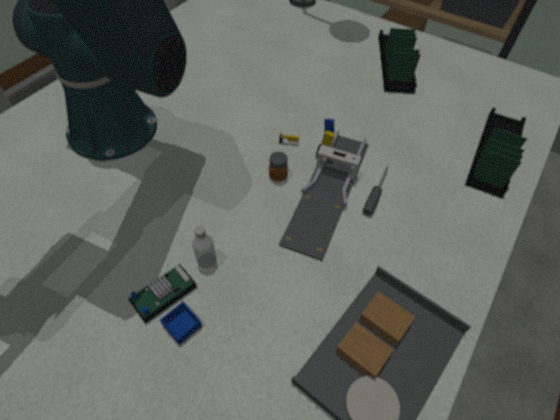

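View pics/side0.png

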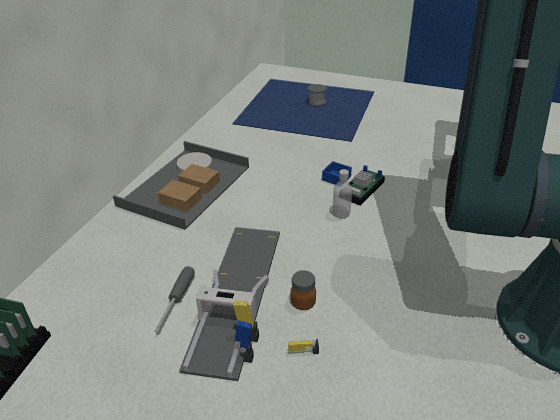

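View pics/wrist0.png

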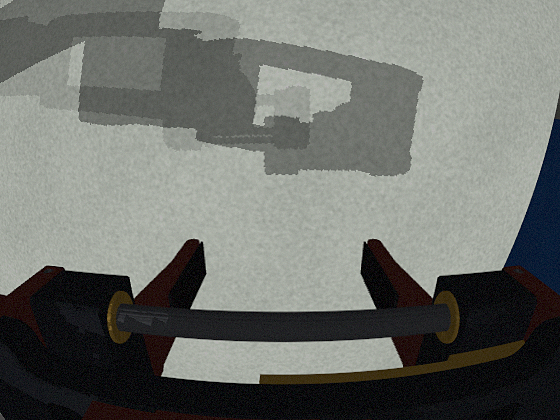

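```bash
python3 - <<'E'
from h import *
np.set_printoptions(precision=3,suppress=True)
for n in ["scene","side"]:
    c=bot.get_calibration(n)
    for t in ["lane","bridge_top","yellow_hinge","module_grip","bottle_mid","bin_mid","jar_mid","driver_grip","yellow_stop","blue_stop"]:
        try:
            for d in bot.look_for(n,t)[:3]:
                P=w(c,d["centre"]); print(n,t,round(d["score"],2),P,np.round(proj(c,P)))
        except Exception as e: print(n,t,e)
print(bot.observe()["t"])
E
```

```text
scene bridge_top 0.73 [0.594 0.108 0.007] [325. 199.]
scene bridge_top 0.26 [0.521 0.223 0.066] [325. 140.]
scene yellow_hinge 0.45 [0.522 0.226 0.065] [326. 140.]
scene module_grip 0.82 [ 0.457 -0.292  0.017] [162. 297.]
scene bin_mid 0.82 [ 0.52  -0.31   0.009] [181. 323.]
scene bin_mid 0.58 [0.591 0.106 0.002] [323. 200.]
scene jar_mid 0.82 [0.468 0.095 0.052] [278. 167.]
scene driver_grip 0.91 [0.687 0.161 0.024] [372. 198.]
scene driver_grip 0.64 [0.52  0.226 0.062] [325. 140.]
scene yellow_stop 0.6 [0.528 0.224 0.071] [328. 139.]
side bridge_top 0.57 [0.576 0.202 0.007] [225. 315.]
side yellow_hinge 0.87 [0.517 0.234 0.06 ] [245. 316.]
side yellow_hinge 0.67 [0.415 0.233 0.022] [303. 348.]
side yellow_hinge 0.52 [ 0.522 -0.313  0.019] [336. 170.]
side module_grip 0.83 [ 0.437 -0.264  0.025] [364. 185.]
side bottle_mid 0.67 [ 0.463 -0.16   0.061] [342. 194.]
side bin_mid 0.61 [ 0.524 -0.313  0.016] [335. 171.]
side jar_mid 0.6 [0.45  0.134 0.046] [303. 292.]
side driver_grip 0.79 [0.68  0.183 0.021] [180. 288.]
side yellow_stop 0.77 [0.521 0.235 0.075] [242. 310.]
side yellow_stop 0.54 [0.425 0.232 0.024] [297. 344.]
side yellow_stop 0.47 [0.577 0.199 0.004] [225. 315.]
side blue_stop 0.61 [0.506 0.279 0.074] [239. 332.]
1.15
```

The yellow part lying loose on the bench (side ≈303,347) is a look-alike. The yellow flag on the lane is nearer to the bridge than the blue one. I'll enlarge both views to measure the lane and module.

```bash
python3 - <<'E'
from h import *
a=cv2.imread("pics/scene0.png"); b=cv2.imread("pics/side0.png")
cv2.imwrite("pics/s1.png",cv2.resize(a[110:270,260:400],None,fx=3.7,fy=3.7,interpolation=cv2.INTER_CUBIC))
cv2.imwrite("pics/s2.png",cv2.resize(b[220:390,140:330],None,fx=3.5,fy=3.5,interpolation=cv2.INTER_CUBIC))
cv2.imwrite("pics/s3.png",np.hstack([cv2.resize(a[220:350,120:220],None,fx=4,fy=4,interpolation=cv2.INTER_CUBIC),cv2.resize(b[150:220,310:395],(0,0),fx=4,fy=4,interpolation=cv2.INTER_CUBIC)[:520] if 0 else cv2.copyMakeBorder(cv2.resize(b[150:225,310:400],None,fx=4,fy=4,interpolation=cv2.INTER_CUBIC),0,220,0,0,cv2.BORDER_CONSTANT)]))
E
```

```text
(no output)
```

View pics/s1.png

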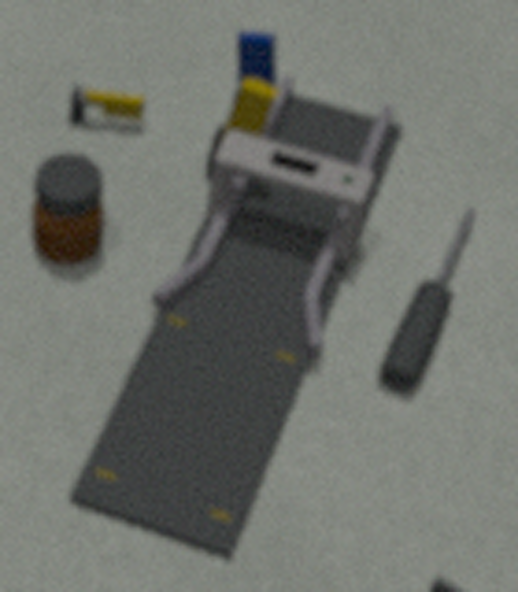

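View pics/s2.png

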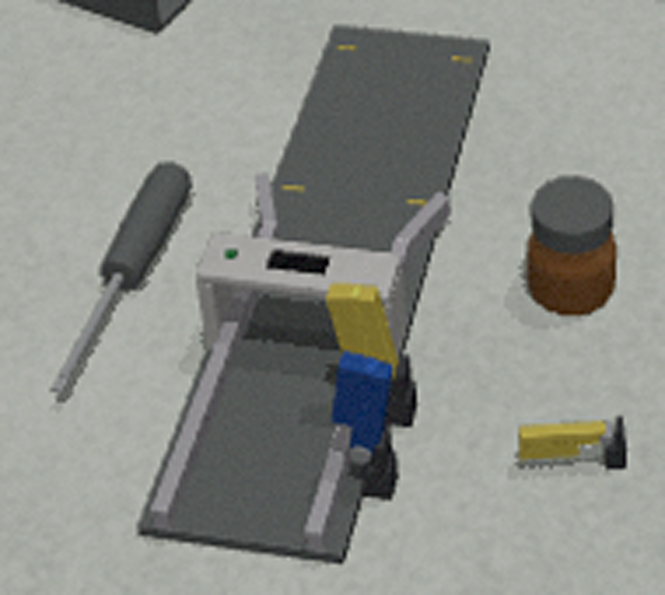

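View pics/s3.png

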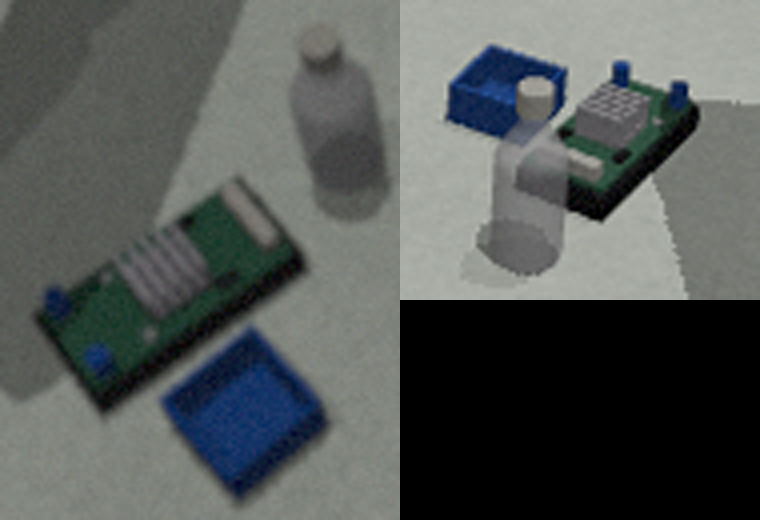

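```bash
cat > fit.py <<'E'
from h import *
from scipy.optimize import least_squares
np.set_printoptions(precision=4,suppress=True)
cs=bot.get_calibration("scene"); cd=bot.get_calibration("side")
def fit(obs,x0):
    def res(p):
        c,s=np.cos(p[2]),np.sin(p[2]); o=[]
        for cam,(X,Y,Z),uv in obs:
            o+=list(np.array(proj(cam,[p[0]+c*X-s*Y,p[1]+s*X+c*Y,Z]))-uv)
        return o
    r=least_squares(res,x0,loss='soft_l1'); return r.x,np.array(r.fun).reshape(-1,2)
S1=lambda u,v:np.array([260+u/3.7,110+v/3.7]); S2=lambda u,v:np.array([140+u/3.5,220+v/3.5])
M1=lambda u,v:np.array([120+u/4,220+v/4]); M2=lambda u,v:np.array([310+(u-400)/4,150+v/4])
m=1e-3
lane=[(cs,(-.05,-.2,.008),S1(73,497)),(cs,(.05,-.2,.008),S1(231,550)),(cs,(.05,.18,.008),S1(400,127)),
(cd,(.05,-.2,.008),S2(333,28)),(cd,(-.05,-.2,.008),S2(489,42)),(cd,(.05,.18,.008),S2(140,527)),(cd,(-.05,.18,.008),S2(343,555)),
(cs,(-.0495,.04,.064),S1(216,164)),(cs,(.0495,.04,.064),S1(362,200)),(cd,(.0495,.07,.064),S2(198,275)),(cd,(-.0495,.07,.064),S2(388,292))]
mod=[(cs,(-.03,.06,.018),M1(238,178)),(cs,(.03,.06,.018),M1(307,253)),(cs,(-.03,-.06,.018),M1(38,315)),(cs,(.03,-.06,.018),M1(104,398)),
(cs,(-.02,-.047,.036),M1(53,292)),(cs,(.02,-.047,.036),M1(97,350)),(cd,(-.02,-.047,.036),M2(680,86)),(cd,(.02,-.047,.036),M2(621,66)),(cd,(-.03,.06,.018),M2(600,205))]
if __name__=="__main__":
    L,r=fit(lane,[.6,.1,-.2]); print("lane",L,np.degrees(L[2])); print(r.T)
    M,r=fit(mod,[.45,-.28,-.7]); print("mod",M,np.degrees(M[2])); print(r.T)
    cc,ss=np.cos(L[2]),np.sin(L[2])
    for nm,P in dict(load=(0,-.115),bridge=(0,.055)).items(): print(nm,L[0]+cc*P[0]-ss*P[1],L[1]+ss*P[0]+cc*P[1])
    Rl=lambda p:(np.array([[cc,ss],[-ss,cc]])@(np.array(p)-L[:2]))
    # flag: end edges; hinge z 30; intersect rays w/ plane guess
    for p in [(.519,.23),(.506,.279),(.46,.11),(.685,.17)]: print(p,Rl(p))
    print("heat sink", pz(cs,*M1(165,265),.042), pz(cd,*M2(615,105),.042))
    b=pz(cs,*M1(320,50),.115); b2=pz(cd,*M2(535,92),.115); print("bottle",b,b2, "jar",pz(cs,*S1(68,183),.062),pz(cd,*S2(572,210),.062))
E
python3 fit.py
```

```text
lane [0.5805 0.1504 0.2032] 11.640720049076446
[[-1.1839  0.0866 -0.0575 -0.7395 -0.655  -0.8225  0.4187 -1.3292 -0.393
  -1.1976  0.0312]
 [-1.4351 -0.2318 -1.8838 -1.707  -1.4572 -0.5998 -0.504  -2.8808 -0.6284
  -0.965   0.6163]]
mod [ 0.4474 -0.2806 -0.2637] -15.110581932057526
[[ 0.3798 -0.1095 -2.0497 -2.5265  0.3575  0.2509 -1.2554 -0.9728 -0.2521]
 [-2.262  -1.0057 -1.4032  0.2878 -0.1494  0.3084 -0.9256 -0.9909 -2.1029]]
load 0.6037488521359675 0.037789975501534484
bridge 0.5694472630604184 0.2042934318827525
(0.519, 0.23) [-0.0442  0.0904]
(0.506, 0.279) [-0.0471  0.141 ]
(0.46, 0.11) [-0.1262 -0.0153]
(0.685, 0.17) [ 0.1063 -0.0019]
heat sink [ 0.4526 -0.2825  0.042 ] [ 0.442  -0.2752  0.042 ]
bottle [ 0.4732 -0.178   0.115 ] [ 0.463  -0.1638  0.115 ] jar [0.4621 0.107  0.062 ] [0.4535 0.1209 0.062 ]
```

```bash
python3 - <<'E'
from h import *
np.set_printoptions(precision=3,suppress=True)
c=bot.get_calibration("wrist"); o=bot.observe()
print(pz(c,283.5,208,0,True), pz(c,280,100,0,True), R.from_quat(o["tcp_rot"]).as_matrix())
print(proj(c,o["position"]-[0,0,.08],True))
E
python3 -m creep '8 4 6 0 0; 8 8 12 0 0; 8 11 17 0 0; 8 14 20 0 0; 8 14 20 0 0'
```

```text
[ 0.121 -0.59   0.   ] [ 0.246 -0.552  0.   ] [[ 0.     0.966  0.26 ]
 [ 0.     0.26  -0.966]
 [-1.     0.    -0.   ]]
(np.float64(281.61550525734907), np.float64(258.08587656297755))
t: 1.78
position: [0.2975, -0.3764, 0.3028]
tcp_rot: [0.429, 0.562, -0.428, 0.562]
wrist_force: [-0.5, -0.4, 0.6]
finger_gap: 0.0798
```

```bash
python3 -m creep '8 4 3 0 10; 8 8 6 0 20; 8 10 8 0 30; 8 12 10 0 40; 8 12 10 0 40'
python3 - <<'E'
from h import *
im,c=snap("wrist","w1.png"); np.save("w1c.npy",c,allow_pickle=True)
E
```

```text
t: 2.4
position: [0.4165, -0.2797, 0.3027]
tcp_rot: [0.212, 0.675, -0.212, 0.675]
wrist_force: [0.8, -0.2, 0.1]
finger_gap: 0.0799
```

View pics/w1.png

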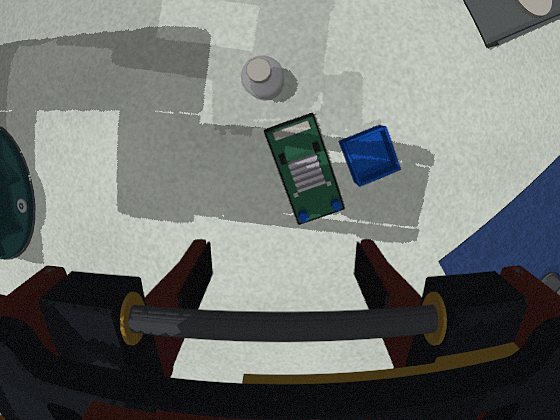

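Wrist view: module corners at about (265,130), (314,114), (344,209) and (298,223), bottle cap at (260,69), bin at (370,156).

```bash
python3 - <<'E'
from h import *
np.set_printoptions(precision=4,suppress=True)
c=np.load("w1c.npy",allow_pickle=True).item()
P=[pz(c,*u,.016,True)[:2] for u in [(265,130),(314,114),(344,209),(298,223)]]
P=np.array(P); print(P,P.mean(0),np.linalg.norm(P-np.roll(P,-1,0),axis=1))
f=(P[0]+P[1]-P[2]-P[3])/2; print("ydir deg",np.degrees(np.arctan2(f[1],f[0])))
print("hs",pz(c,308,173,.042,True),"bottle",pz(c,260,69,.115,True),"bin",pz(c,370,155,.014,True))
E
```

```text
[[ 0.4341 -0.2195]
 [ 0.4896 -0.2358]
 [ 0.4577 -0.3485]
 [ 0.4027 -0.3315]] [ 0.446  -0.2838] [0.0579 0.1171 0.0575 0.1163]
ydir deg 74.25362603699192
hs [ 0.447 -0.283  0.042] bottle [ 0.4667 -0.1752  0.115 ] bin [ 0.5185 -0.3115  0.014 ]
```

```bash
python3 -m creep '4 2 5.5 0 10; 3 4 11 0 20; 2 6 17 0 30; 1 8 22 0 40; 0 9.5 28 0 46.6'
python3 -m creep '0 1 4 0 0; 0 2 8 0 0;0 2 12 0 0; 0 2 12 0 0'
python3 - <<'E'
from h import *
im,c=snap("wrist","w2.png"); np.save("w2c.npy",c,allow_pickle=True)
im,c=snap("wrist","w2b.png"); print(bot.observe()["position"])
a=cv2.imread("pics/w2.png"); 
cv2.imwrite("pics/w2z.png",cv2.resize(a[0:240,130:430],None,fx=2.5,fy=2.5,interpolation=cv2.INTER_CUBIC))
E
```

```text
t: 3.08
position: [0.5119, 0.0001, 0.3029]
tcp_rot: [-0.072, 0.703, 0.071, 0.704]
wrist_force: [0.9, -0.6, 0.0]
finger_gap: 0.0334
t: 3.58
position: [0.5313, 0.121, 0.3026]
tcp_rot: [-0.072, 0.703, 0.072, 0.704]
wrist_force: [0.2, -0.6, 0.3]
finger_gap: 0.0005
[0.53110171 0.11921931 0.30249791]
```

View pics/w2.png

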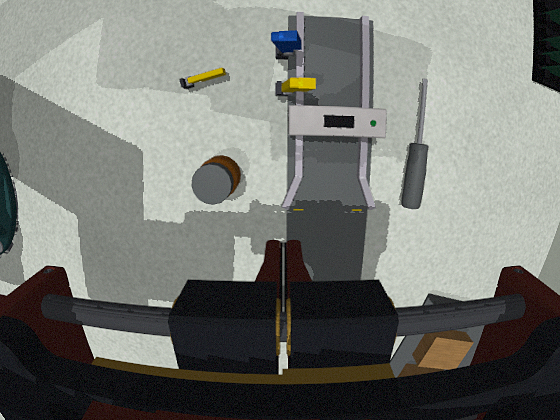

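View pics/w2z.png

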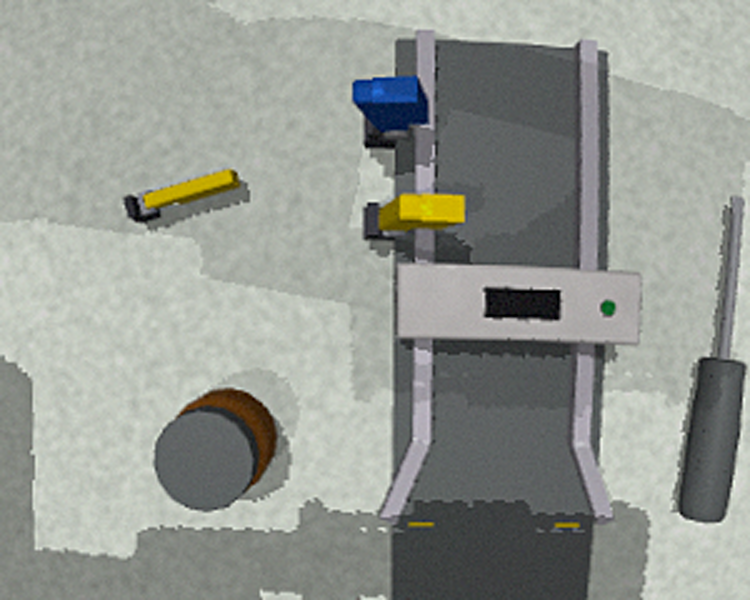

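```bash
cat > fit2.py <<'E'
from h import *
from scipy.optimize import least_squares
np.set_printoptions(precision=4,suppress=True)
c=np.load("w2c.npy",allow_pickle=True).item()
Z=lambda u,v:np.array([130+u/2.5,v/2.5])
obs=[((-.0495,.07,.064),Z(398,263)),((.0495,.07,.064),Z(641,272)),((-.0495,.04,.064),Z(397,337)),((.0495,.04,.064),Z(640,344)),((-.05,.18,.008),Z(396,38)),((.05,.18,.008),Z(608,50))]
def res(p):
    a,b=np.cos(p[2]),np.sin(p[2]); o=[]
    for (X,Y,z),uv in obs: o+=list(np.array(proj(c,[p[0]+a*X-b*Y,p[1]+b*X+a*Y,z],True))-uv)
    return o
r=least_squares(res,[.58,.15,.2]); L=r.x
def tow(X,Y): a,b=np.cos(L[2]),np.sin(L[2]); return np.array([L[0]+a*X-b*Y,L[1]+b*X+a*Y])
def tol(P): a,b=np.cos(L[2]),np.sin(L[2]); d=np.array(P[:2])-L[:2]; return np.array([a*d[0]+b*d[1],-b*d[0]+a*d[1]])
if __name__=="__main__":
    print(L,np.degrees(L[2])); print(np.array(r.fun).reshape(-1,2).T)
    print("load",tow(0,-.115),"tick", tol(pz(c,*Z(421,524),.008,True)), tol(pz(c,*Z(567,524),.008,True)))
    print("post y-lo", tol(pz(c,*Z(365,239),.03,True)),"post y-hi top",tol(pz(c,*Z(368,203),.038,True)))
    for z in (.075,.082,.088): print("flag tip",z,[tol(pz(c,*Z(*u),z,True)) for u in [(400,222),(465,222),(400,195),(465,195)]])
    print("jar",tol(pz(c,*Z(205,457),.062,True)),"driver",tol(pz(c,*Z(712,440),.01,True)))
E
python3 fit2.py
```

```text
[0.581  0.1479 0.1978] 11.331468788412257
[[-0.4514  0.9734 -0.2923  0.2379 -0.3968 -0.0282]
 [-0.4623  0.0048  0.4149  0.6219 -0.4837 -0.1981]]
load [0.6036 0.0352] tick [-0.0357 -0.0522] [ 0.0362 -0.0518]
post y-lo [-0.0626  0.0811] post y-hi top [-0.0613  0.096 ]
flag tip 0.075 [array([-0.0486,  0.0848]), array([-0.0243,  0.0853]), array([-0.0487,  0.0952]), array([-0.0244,  0.0957])]
flag tip 0.082 [array([-0.0488,  0.0842]), array([-0.025 ,  0.0847]), array([-0.0488,  0.0943]), array([-0.0251,  0.0949])]
flag tip 0.088 [array([-0.0489,  0.0837]), array([-0.0256,  0.0842]), array([-0.049 ,  0.0936]), array([-0.0257,  0.0942])]
jar [-0.1274 -0.0082] driver [ 0.1081 -0.0076]
```

```bash
python3 -m creep '0 -3 5 0 0; 0 -6.1 9.8 0 0; 0 -6.1 9.8 -5 0; 0 -6.1 9.8 -10 0; 0 -6.1 9.8 -15.2 0'
python3 -m creep '0 0 0 0 0'
python3 - <<'E'
from fit2 import *
o=bot.observe(); print(tol(o["position"]),o["position"],o["wrist_force"])
m=R.from_quat(o["tcp_rot"]).as_matrix(); print(np.degrees(np.arctan2(m[1,2],m[0,2])))
im,c2=snap("wrist","w3.png"); snap("side","d3.png")
E
```

```text
t: 4.3
position: [0.4708, 0.217, 0.1499]
tcp_rot: [-0.071, 0.703, 0.071, 0.704]
wrist_force: [0.6, 0.4, -0.8]
finger_gap: 0.0007
t: 4.42
position: [0.4678, 0.2161, 0.1478]
tcp_rot: [-0.072, 0.706, 0.07, 0.701]
wrist_force: [-0.1, 0.1, -0.2]
finger_gap: 0.0007
[-0.0976  0.0891] [0.4678 0.2161 0.1478] [-0.0987  0.0822 -0.2104]
11.50570578904315
```

View pics/w3.png

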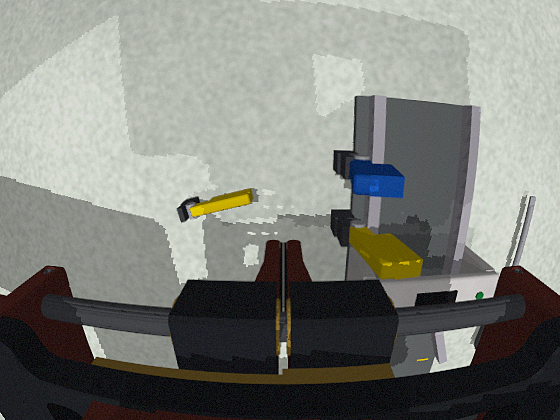

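View pics/d3.png

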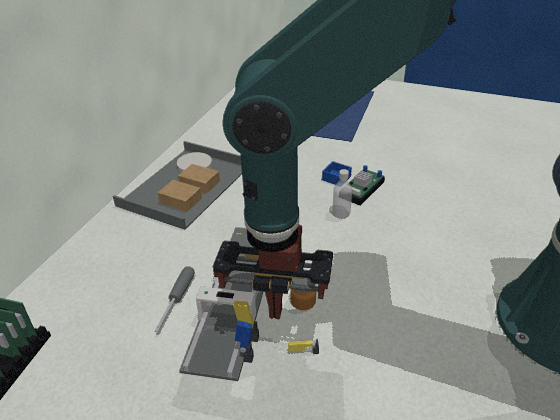

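Fingertips are level with the yellow flag on its outer side. I'll push it over towards +x.

```bash
python3 -m creep '0 2 0.4 0 0; 0 3.4 0.7 0 0; 0 4.6 0.9 0 0; 0 5.9 1.2 0 0; 0 6.9 1.4 -0.7 0'
python3 -m creep '0 0.5 0.1 -0.6 0; 0 1 0.2 -1.2 0; 0 1 0.2 -1.6 0; 0 1 0.2 -1.6 0'
python3 - <<'E'
from fit2 import *
o=bot.observe(); print(tol(o["position"]),o["position"],o["wrist_force"])
im,c2=snap("wrist","w4.png")
E
```

```text
t: 5.15
position: [0.5402, 0.2329, 0.1441]
tcp_rot: [-0.072, 0.703, 0.072, 0.704]
wrist_force: [0.3, -1.3, 0.8]
finger_gap: 0.0007
t: 5.65
position: [0.5483, 0.2345, 0.127]
tcp_rot: [-0.072, 0.704, 0.072, 0.703]
wrist_force: [0.7, 0.2, -0.1]
finger_gap: 0.0008
[-0.0151  0.0913] [0.5483 0.2345 0.127 ] [ 0.7483  0.1837 -0.0829]
```

View pics/w4.png

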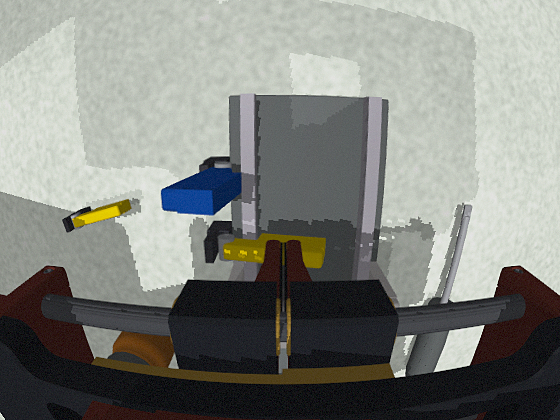

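```bash
python3 -m creep '0 0.5 0.1 -0.5 0; 0 0.5 0.1 -0.9 0; 0 0.5 0.1 -0.9 0'
python3 -m creep '0 0 0 -0.2 0; 0 0 0 -0.2 0'
python3 -m creep '0 0 0 -0.2 0; 0 0 0 -0.2 0'
```

```text
t: 6.08
position: [0.5541, 0.2357, 0.1185]
tcp_rot: [-0.072, 0.703, 0.072, 0.703]
wrist_force: [0.5, -1.2, 0.1]
finger_gap: 0.0002
t: 6.32
position: [0.554, 0.2357, 0.118]
tcp_rot: [-0.072, 0.703, 0.072, 0.704]
wrist_force: [-3.0, -1.0, 11.9]
finger_gap: 0.0005
t: 6.58
position: [0.5541, 0.2357, 0.1175]
tcp_rot: [-0.072, 0.703, 0.072, 0.704]
wrist_force: [-6.2, -2.2, 24.4]
finger_gap: 0.0
```

Rigid contact with the fingertips at 37.5 mm, so the flag is down. I'll raise and check.

```bash
python3 -m creep '0 0 0 5 0; 0 0 0 10 0; 0 0 -3 15 0; 3 0 -8 18 0; 6 0 -8 18 0'
python3 - <<'E'
from fit2 import *
im,c2=snap("wrist","w5.png"); np.save("w5c.npy",c2,allow_pickle=True)
a=cv2.imread("pics/w5.png")
cv2.imwrite("pics/w5z.png",cv2.resize(a[0:240,130:430],None,fx=2.5,fy=2.5,interpolation=cv2.INTER_CUBIC))
E
```

```text
t: 7.2
position: [0.5549, 0.1533, 0.2974]
tcp_rot: [-0.071, 0.702, 0.07, 0.705]
wrist_force: [-0.1, 0.1, 0.2]
finger_gap: 0.017
```

View pics/w5z.png

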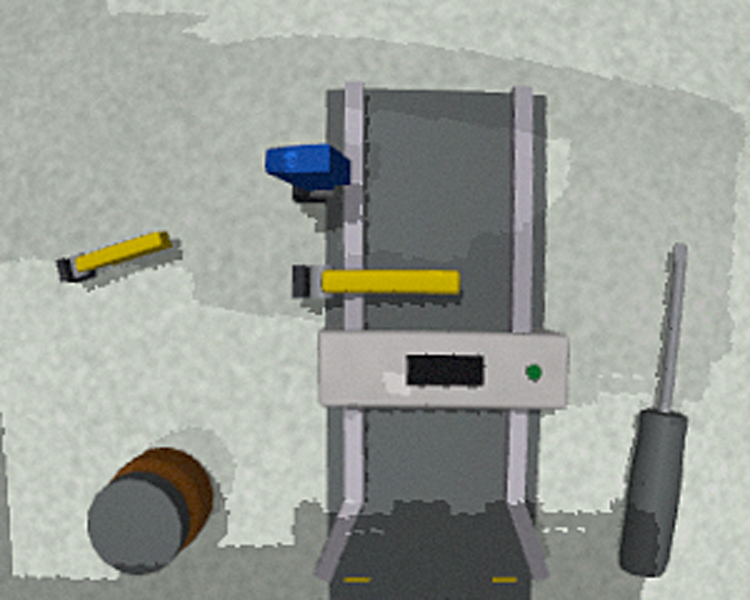

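The yellow flag is down across the lane and the blue one is still up. I'll re-measure the lane and the stop face from this view.

```bash
cat > fit3.py <<'E'
import fit2; from fit2 import *
c=np.load("w5c.npy",allow_pickle=True).item(); fit2.c=c
fit2.obs[:]=[((-.0495,.07,.064),Z(320,332)),((.0495,.07,.064),Z(567,335)),((-.0495,.04,.064),Z(319,403)),((.0495,.04,.064),Z(567,408)),((-.05,.18,.008),Z(329,90)),((.05,.18,.008),Z(547,96))]
r=least_squares(res,[.58,.15,.2]); L=fit2.L=r.x
if __name__=="__main__":
    print(L,np.degrees(L[2])); print(np.array(r.fun).reshape(-1,2).T)
    print("flag",[tol(pz(c,*Z(*u),.038,True)) for u in [(322,292),(459,293),(322,270),(459,271)]])
    print("load",tow(0,-.115)," rear push", tow(0,-.06))
E
python3 fit3.py
```

```text
[0.5809 0.1479 0.1922] 11.013870946928819
[[-1.0722  1.7291 -0.572   0.3576 -0.6935  0.3022]
 [-0.8397  0.0624  1.407   0.9435 -1.1296 -0.671 ]]
flag [array([-0.0495,  0.0846]), array([0.0073, 0.0848]), array([-0.0495,  0.0939]), array([0.0071, 0.0941])]
load [0.6029 0.035 ]  rear push [0.5924 0.089 ]
```

```bash
python3 -m creep '5.5 -1.5 -6 0 -5; 5.5 -3 -12 0 -10; 5.5 -5 -18 0 -16; 5.5 -6 -24 0 -21; 5.5 -7.5 -30 0 -27'
python3 -m creep '5.5 -1.5 -6 0 0; 5.5 -3.3 -13.6 0 0; 5.5 -3.3 -13.6 -7 0; 5.5 -3.3 -13.6 -7 0'
python3 - <<'E'
from h import *
im,c2=snap("wrist","w6.png"); np.save("w6c.npy",c2,allow_pickle=True)
o=bot.observe();m=R.from_quat(o["tcp_rot"]).as_matrix(); print(o["position"],np.degrees(np.arctan2(m[1,2],m[0,2])))
E
```

```text
t: 7.88
position: [0.4782, -0.1449, 0.2933]
tcp_rot: [0.096, 0.701, -0.095, 0.7]
wrist_force: [0.8, -0.2, 0.0]
finger_gap: 0.0549
t: 8.38
position: [0.4434, -0.2786, 0.2203]
tcp_rot: [0.097, 0.704, -0.093, 0.698]
wrist_force: [-0.8, 0.8, -0.1]
finger_gap: 0.055
[ 0.44412538 -0.27839552  0.22108496] -15.368905037404726
```

View pics/w6.png

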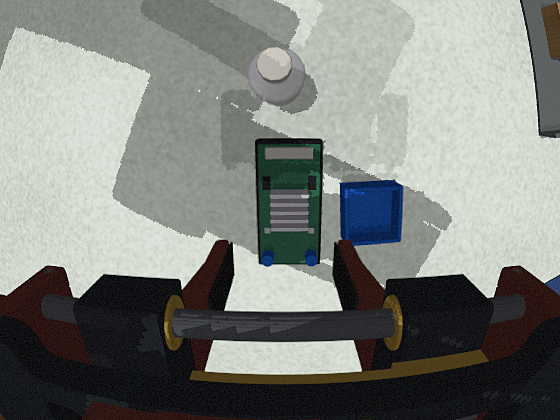

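```bash
python3 - <<'E'
from h import *
np.set_printoptions(precision=4,suppress=True)
c=np.load("w6c.npy",allow_pickle=True).item()
H=np.mean([pz(c,*u,.042,True)[:2] for u in [(270,192),(312,192),(312,232),(270,232)]],0)
P=np.array([pz(c,*u,.018,True)[:2] for u in [(256,140),(323,140),(323,264),(258,264)]])
f=(P[0]+P[1]-P[2]-P[3])/2; yd=np.degrees(np.arctan2(f[1],f[0]))
ex=np.array([np.sin(np.radians(yd)),-np.cos(np.radians(yd))])
print(H,P.mean(0),yd-90,"width",np.linalg.norm(P[0]-P[1]))
for u,z in [((341,183),.028),((344,245),.028),((341,245),.0)]: print("bin edge off",(pz(c,*u,z,True)[:2]-P.mean(0))@ex)
E
```

```text
[ 0.4474 -0.283 ] [ 0.4468 -0.2832] -14.585830596697448 width 0.058420019941825274
bin edge off 0.044168940986840745
bin edge off 0.04917588052642674
bin edge off 0.05139435998962365
```

```bash
python3 -m creep '4.6 0.33 -0.46 0 0.5; 4.6 0.33 -0.46 0 0.5; 4.6 0.33 -0.46 -4 0.5; 4.6 0.33 -0.46 -8 0.5; 4.6 0.33 -0.46 -10 0.5'
python3 - <<'E'
from h import *
im,c2=snap("wrist","w7.png"); print(bot.observe()["position"],bot.observe()["wrist_force"])
snap("side","d7.png")
E
```

```text
t: 9.05
position: [0.4496, -0.2842, 0.1243]
tcp_rot: [0.091, 0.701, -0.091, 0.701]
wrist_force: [0.2, 0.3, 0.8]
finger_gap: 0.0461
[ 0.44890758 -0.28376116  0.12264201] [-0.0823689  -0.57770371 -1.02530758]
```

View pics/w7.png

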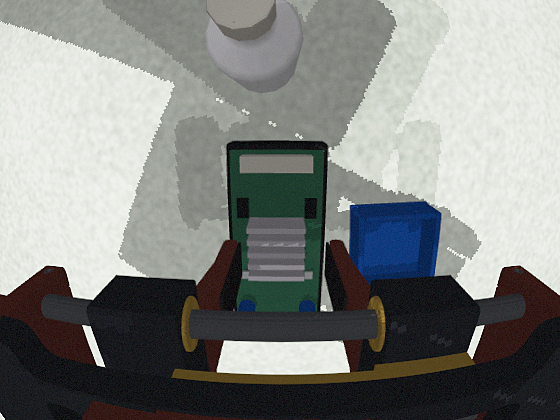

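```bash
python3 -m creep '4.6 -0.2 0.1 -1 0; 4.6 -0.2 0.1 -1.8 0; 4.6 -0.2 0.1 -1.8 0'
python3 -m creep '2 0 0 0 0; 2 0 0 0 0; 2 0 0 0 0; 2 0 0 0 0'
```

```text
t: 9.52
position: [0.4471, -0.2839, 0.1066]
tcp_rot: [0.091, 0.701, -0.091, 0.701]
wrist_force: [0.2, -0.3, 0.4]
finger_gap: 0.0458
t: 10.02
position: [0.4471, -0.284, 0.1069]
tcp_rot: [0.091, 0.701, -0.091, 0.701]
wrist_force: [-1.9, 0.7, 4.9]
finger_gap: 0.0318
```

```bash
python3 -m creep '2 0 0 2 0; 2 0 0 6 0; 2 0 0 11 0; 2 0 0 16 0; 2 0 0 18 0'
python3 - <<'E'
from h import *
im,c2=snap("wrist","w8.png"); print(bot.observe()["wrist_force"],bot.observe()["finger_gap"])
E
```

```text
t: 10.65
position: [0.4481, -0.2846, 0.2894]
tcp_rot: [0.091, 0.7, -0.092, 0.703]
wrist_force: [0.7, -0.2, -3.0]
finger_gap: 0.0318
[ 0.09383477 -1.6557421  -2.44707994] 0.03166703273893259
```

View pics/w8.png

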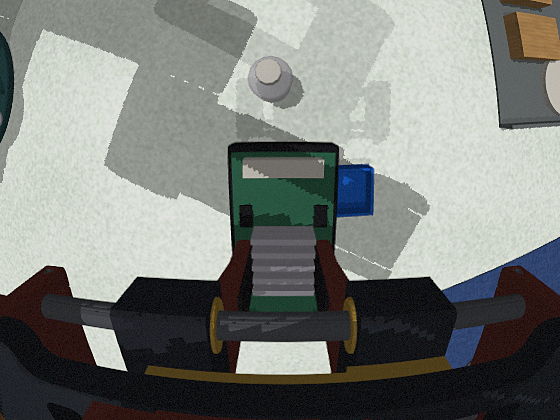

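```bash
python3 -m creep '2 2.5 5 0 6; 2 5 10 0 12; 2 7.5 15 0 18; 2 10 20 0 22; 2 12 25 0 26'
python3 -m creep '2 2 3.5 0 0; 2 3.6 6.9 0 0; 2 3.6 6.9 -5 0; 2 3.6 6.9 -10 0; 2 3.6 6.9 -10 0'
python3 - <<'E'
from fit3 import *
o=bot.observe()
im,c2=snap("wrist","w9.png"); np.save("w9c.npy",c2,allow_pickle=True)
m=R.from_quat(o["tcp_rot"]).as_matrix(); print(tol(o["position"]),o["position"],np.degrees(np.arctan2(m[1,2],m[0,2])),o["wrist_force"])
E
```

```text
t: 11.32
position: [0.5675, -0.0321, 0.2852]
tcp_rot: [-0.069, 0.704, 0.07, 0.703]
wrist_force: [1.1, -0.8, -2.9]
finger_gap: 0.032
t: 11.95
position: [0.5993, 0.0354, 0.1817]
tcp_rot: [-0.068, 0.708, 0.069, 0.7]
wrist_force: [-1.0, 0.6, -2.2]
finger_gap: 0.0316
[-0.0035 -0.1139] [0.5993 0.0354 0.1817] 11.173321179177071 [-0.9653  0.5621 -2.1815]
```

View pics/w9.png

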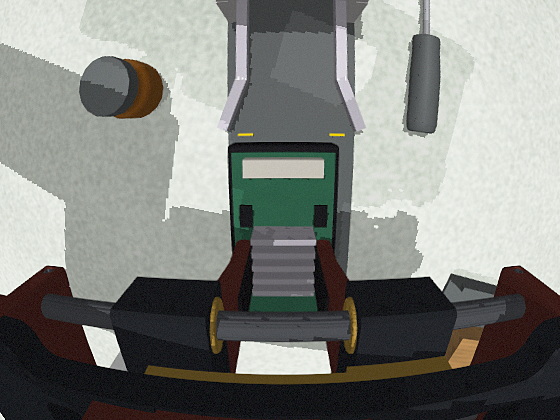

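```bash
python3 - <<'E'
from fit3 import *
c=np.load("w9c.npy",allow_pickle=True).item()
z=.1817-.1066+.018
print([tol(pz(c,*u,z,True)) for u in [(229,148),(339,147)]])
# bed edges & ticks & guide inner
print([tol(pz(c,*u,.008,True)) for u in [(245,134.5),(337,134.5)]])
print("guide inner",[tol(pz(c,*u,.022,True)) for u in [(247,78),(337,78),(248,20),(336,20)]])
E
```

```text
[array([-0.0337, -0.055 ]), array([ 0.0243, -0.0542])]
[array([-0.0359, -0.0524]), array([ 0.0363, -0.0518])]
guide inner [array([-0.0324, -0.0094]), array([ 0.0334, -0.0088]), array([-0.0321,  0.0359]), array([0.0329, 0.0366])]
```

```bash
python3 -m creep '2 0.45 0.1 0 0; 2 0.45 0.1 -3 0; 2 0.45 0.1 -5.5 0; 2 0.45 0.1 -6 0; 2 0.45 0.1 -6 0'
python3 -m creep '2 0 0 0 0'
```

```text
t: 12.62
position: [0.6089, 0.0359, 0.1281]
tcp_rot: [-0.069, 0.703, 0.069, 0.705]
wrist_force: [-0.3, 1.1, -2.6]
finger_gap: 0.0316
t: 12.75
position: [0.6089, 0.0359, 0.1283]
tcp_rot: [-0.069, 0.703, 0.069, 0.705]
wrist_force: [-0.3, -1.3, -3.4]
finger_gap: 0.0318
```

```bash
python3 - <<'E'
from fit3 import *
o=bot.observe()
im,c2=snap("wrist","w10.png"); np.save("w10c.npy",c2,allow_pickle=True)
a=cv2.imread("pics/w10.png"); cv2.imwrite("pics/w10z.png",cv2.resize(a[0:240,160:420],None,fx=2.5,fy=2.5,interpolation=cv2.INTER_CUBIC))
print(tol(o["position"]),o["position"])
E
```

```text
[ 0.0061 -0.1153] [0.6089 0.0359 0.1283]
```

View pics/w10z.png

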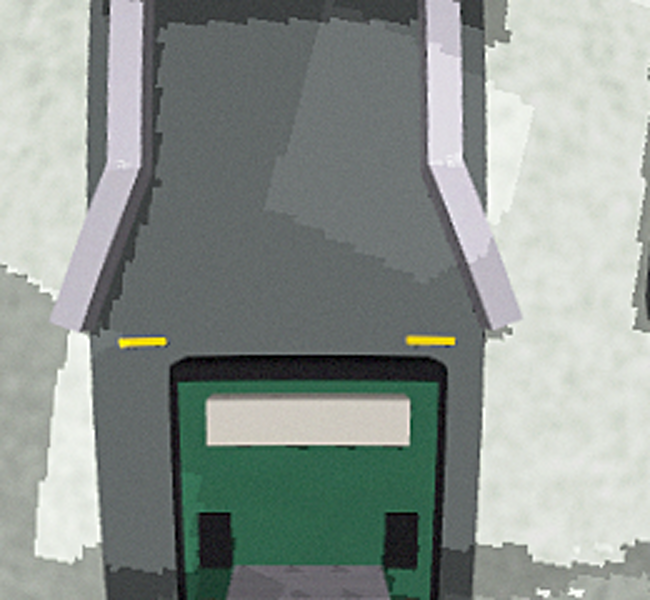

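```bash
python3 -m creep '2 -0.5 -0.1 0 0; 2 -0.5 -0.1 -0.6 0; 2 -0.5 -0.1 -1 0; 2 -0.5 -0.1 -1 0'
python3 -m creep '2 0 0 -0.2 0; 2 0 0 -0.2 0'
python3 - <<'E'
from fit3 import *
o=bot.observe()
im,c2=snap("wrist","w11.png"); np.save("w11c.npy",c2,allow_pickle=True)
a=cv2.imread("pics/w11.png"); cv2.imwrite("pics/w11z.png",cv2.resize(a[0:240,160:420],None,fx=2.5,fy=2.5,interpolation=cv2.INTER_CUBIC))
print(tol(o["position"]),o["position"],o["wrist_force"])
E
```

```text
t: 13.3
position: [0.6023, 0.035, 0.116]
tcp_rot: [-0.069, 0.704, 0.069, 0.703]
wrist_force: [-1.0, -0.5, -2.6]
finger_gap: 0.0317
t: 13.55
position: [0.6028, 0.0351, 0.115]
tcp_rot: [-0.069, 0.704, 0.069, 0.704]
wrist_force: [-0.7, -1.2, 1.4]
finger_gap: 0.0315
[-0.0001 -0.115 ] [0.6028 0.0351 0.115 ] [-0.696  -1.1626  1.3957]
```

View pics/w11z.png

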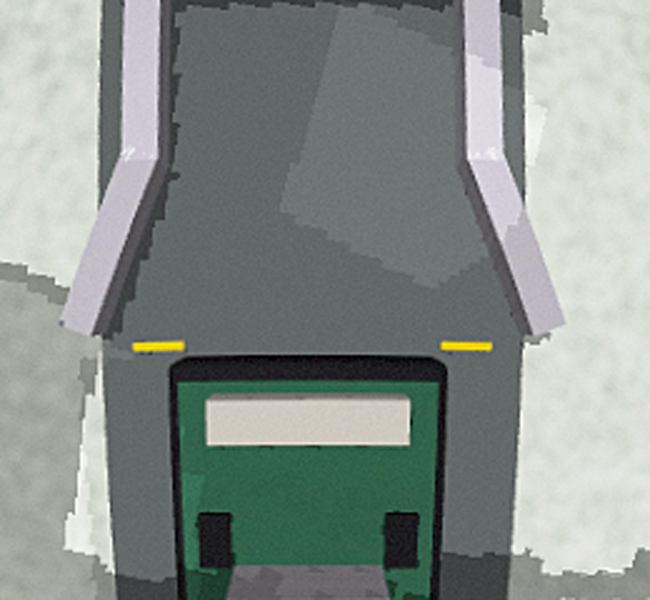

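Flat on the bed and centred within 1 mm. I'll slide it, still held, into the mouth of the guides.

```bash
python3 -m creep '2 -0.2 1 0 0; 2 -0.4 2.1 0 0; 2 -0.6 3.2 0 0; 2 -0.8 4.2 0 0; 2 -0.8 4.2 0 0'
python3 -m creep '2 -0.1 0.7 0 0; 2 -0.3 1.4 0 0; 2 -0.4 2.1 0 0; 2 -0.4 2.1 0 0'
python3 - <<'E'
from fit3 import *
o=bot.observe()
im,c2=snap("wrist","w12.png")
print(tol(o["position"]),o["position"],o["wrist_force"])
E
```

```text
t: 14.22
position: [0.5946, 0.0788, 0.1149]
tcp_rot: [-0.068, 0.704, 0.069, 0.704]
wrist_force: [-0.3, 2.7, 5.6]
finger_gap: 0.0314
t: 14.72
position: [0.5908, 0.0986, 0.115]
tcp_rot: [-0.069, 0.704, 0.069, 0.704]
wrist_force: [1.2, -1.1, 5.3]
finger_gap: 0.0318
[ 0.0003 -0.0504] [0.5908 0.0986 0.115 ] [ 1.1626 -1.0944  5.2926]
```

View pics/w12.png

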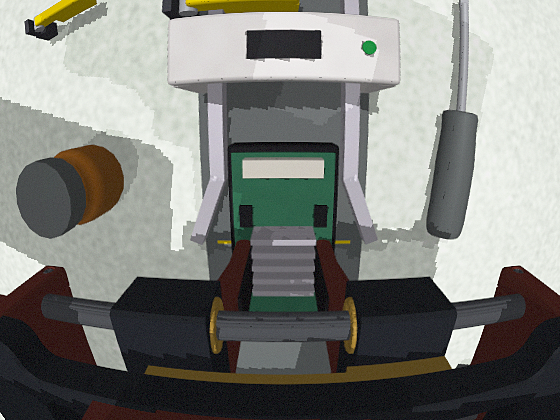

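```bash
python3 -m creep '5 0 0 0 0; 5 0 0 0 0; 5 0 0 0.5 0; 5 0 0 3 0; 5 0 0 6 0'
python3 -m creep '0 0.8 -4 0 0; 0 1.8 -9 0 0; 0 1.8 -9 0 0; 0 1.8 -9 0 0'
python3 - <<'E'
from fit3 import *
o=bot.observe()
im,c2=snap("wrist","w13.png"); np.save("w13c.npy",c2,allow_pickle=True)
print(tol(o["position"]),o["position"],o["finger_gap"])
E
```

```text
t: 15.4
position: [0.5901, 0.098, 0.1748]
tcp_rot: [-0.069, 0.704, 0.069, 0.703]
wrist_force: [1.0, -0.1, 0.3]
finger_gap: 0.05
t: 15.9
position: [0.6083, 0.0083, 0.1745]
tcp_rot: [-0.068, 0.704, 0.069, 0.704]
wrist_force: [0.2, 0.3, -0.2]
finger_gap: 0.0131
[ 0.0001 -0.1423] [0.6083 0.0083 0.1745] 0.013055058146280754
```

View pics/w13.png

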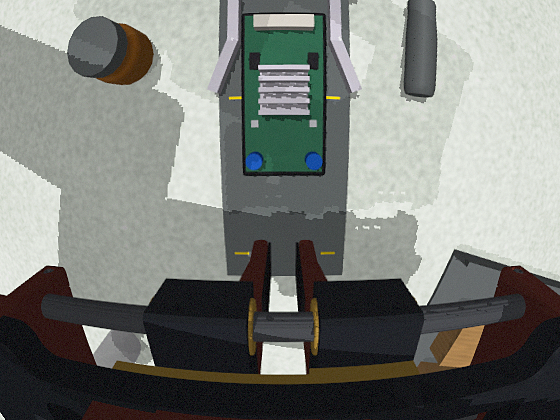

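```bash
python3 - <<'E'
from fit3 import *
c=np.load("w13c.npy",allow_pickle=True).item()
print([tol(pz(c,*u,.026,True)) for u in [(244,174),(325,174)]])
E
python3 -m creep '0 0 0 -4 0; 0 0 0 -7 0; 0 0 0 -8 0; 0 0 0 -8 0'
```

```text
[array([-0.0286, -0.1082]), array([ 0.0297, -0.108 ])]
t: 16.45
position: [0.6083, 0.0089, 0.0943]
tcp_rot: [-0.069, 0.704, 0.069, 0.703]
wrist_force: [-0.1, 0.1, 0.5]
finger_gap: 0.0004
```

```bash
python3 -m creep '0 -0.2 1 0 0; 0 -0.4 2 0 0; 0 -0.6 3 0 0; 0 -0.8 4 0 0; 0 -1 5 0 0'
python3 -m creep '0 -0.2 0.8 0 0; 0 -0.3 1.6 0 0; 0 -0.5 2.4 0 0; 0 -0.6 3.2 0 0; 0 -0.6 3.2 0 0'
python3 - <<'E'
from fit3 import *
o=bot.observe()
im,c2=snap("wrist","w14.png"); np.save("w14c.npy",c2,allow_pickle=True)
print(tol(o["position"]),o["position"],o["wrist_force"])
E
```

```text
t: 17.08
position: [0.5988, 0.0586, 0.0949]
tcp_rot: [-0.069, 0.704, 0.069, 0.704]
wrist_force: [0.5, -2.0, 1.7]
finger_gap: 0.0004
t: 17.7
position: [0.5922, 0.0909, 0.0944]
tcp_rot: [-0.069, 0.704, 0.069, 0.703]
wrist_force: [-0.4, -0.6, -0.9]
finger_gap: 0.0008
[ 0.0002 -0.0581] [0.5922 0.0909 0.0944] [-0.4402 -0.6094 -0.8766]
```

View pics/w14.png

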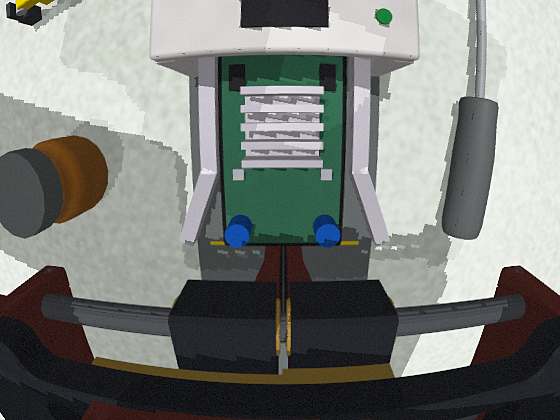

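```bash
python3 -m creep '0 -0.05 0.25 0 0; 0 -0.1 0.5 0 0; 0 -0.15 0.7 0 0; 0 -0.2 0.9 0 0; 0 -0.2 0.9 0 0'
python3 -m creep '0 0 0.1 0 0; 0 0 0.2 0 0; 0 0 0.2 0 0'
python3 -m creep '0 0 0.1 0 0; 0 0 0.1 0 0'
python3 -m creep '0 0 0.1 0 0; 0 0 0.1 0 0'
```

```text
t: 18.38
position: [0.5906, 0.0993, 0.0946]
tcp_rot: [-0.069, 0.704, 0.069, 0.704]
wrist_force: [0.3, -0.5, 0.5]
finger_gap: 0.0003
t: 18.75
position: [0.5907, 0.101, 0.0947]
tcp_rot: [-0.069, 0.704, 0.069, 0.704]
wrist_force: [0.1, -1.3, 0.3]
finger_gap: 0.0005
t: 19.0
position: [0.5907, 0.1021, 0.0947]
tcp_rot: [-0.069, 0.704, 0.069, 0.704]
wrist_force: [0.8, -0.7, 1.0]
finger_gap: 0.0005
t: 19.25
position: [0.5907, 0.1031, 0.0947]
tcp_rot: [-0.069, 0.704, 0.069, 0.704]
wrist_force: [0.7, -1.8, -1.1]
finger_gap: 0.0004
```

```bash
python3 -m creep '0 0 0.1 0 0; 0 0 0.1 0 0'
python3 -m creep '0 0 0.1 0 0; 0 0 0.1 0 0'
python3 -m creep '0 0 0.05 0 0; 0 0 0.05 0 0'
python3 -m creep '0 0 0.05 0 0; 0 0 0.05 0 0'
```

```text
t: 19.5
position: [0.5908, 0.1035, 0.0947]
tcp_rot: [-0.069, 0.704, 0.069, 0.704]
wrist_force: [0.3, -5.2, 1.0]
finger_gap: 0.0003
t: 19.75
position: [0.5909, 0.1038, 0.0947]
tcp_rot: [-0.07, 0.704, 0.068, 0.704]
wrist_force: [1.2, -8.7, 1.7]
finger_gap: 0.0007
t: 20.0
position: [0.591, 0.1039, 0.0947]
tcp_rot: [-0.07, 0.704, 0.068, 0.704]
wrist_force: [0.5, -10.9, 0.1]
finger_gap: 0.0008
t: 20.25
position: [0.5912, 0.104, 0.0947]
tcp_rot: [-0.07, 0.704, 0.068, 0.704]
wrist_force: [1.4, -12.4, -0.4]
finger_gap: 0.0004
```

Force rises at exactly the predicted stop position (finger axis y ≈ -45 mm), so the module is seated. Next I back off, lift and check.

```bash
python3 -m creep '0 0 -0.3 0 0; 0 0.4 -2 0 0; 0 0.8 -4 0 0; 0 0.8 -4 8 0; 0 -1 2 14 0'
python3 -m creep '0 -1 5 3 0; 0 -2 10 6 0; 0 -2 10 6 0; 0 -2 10 6 0'
python3 - <<'E'
from fit3 import *
o=bot.observe()
im,c2=snap("wrist","w15.png"); np.save("w15c.npy",c2,allow_pickle=True)
snap("side","d15.png"); snap("scene","s15.png")
a=cv2.imread("pics/w15.png"); cv2.imwrite("pics/w15z.png",cv2.resize(a[0:240,130:430],None,fx=2.5,fy=2.5,interpolation=cv2.INTER_CUBIC))
a=cv2.imread("pics/d15.png"); cv2.imwrite("pics/d15z.png",cv2.resize(a[220:390,140:330],None,fx=3.5,fy=3.5,interpolation=cv2.INTER_CUBIC))
print(o["position"],o["wrist_force"])
E
```

```text
t: 20.88
position: [0.589, 0.1009, 0.2072]
tcp_rot: [-0.067, 0.703, 0.067, 0.704]
wrist_force: [1.4, 1.9, -0.5]
finger_gap: 0.0005
t: 21.38
position: [0.5673, 0.2026, 0.2653]
tcp_rot: [-0.069, 0.704, 0.069, 0.704]
wrist_force: [-1.0, -0.7, -0.7]
finger_gap: 0.0006
[0.5673 0.2026 0.2653] [-1.001  -0.6664 -0.6771]
```

View pics/w15z.png

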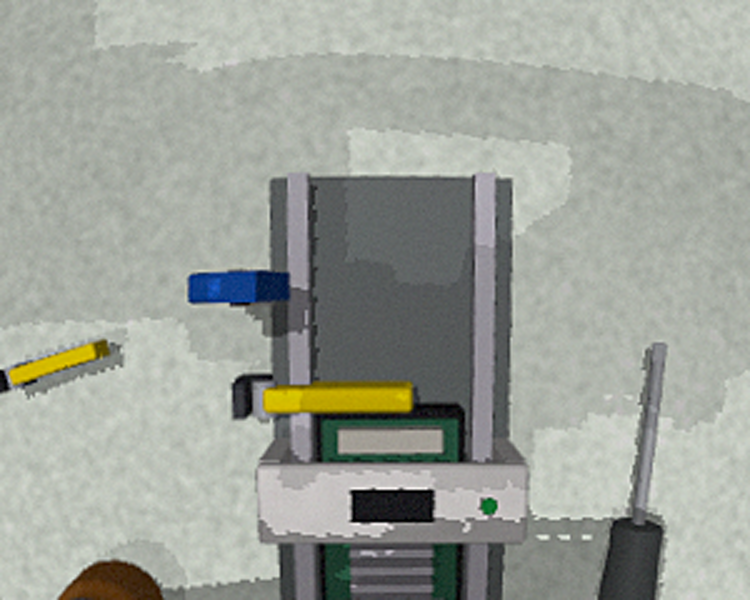

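View pics/d15z.png

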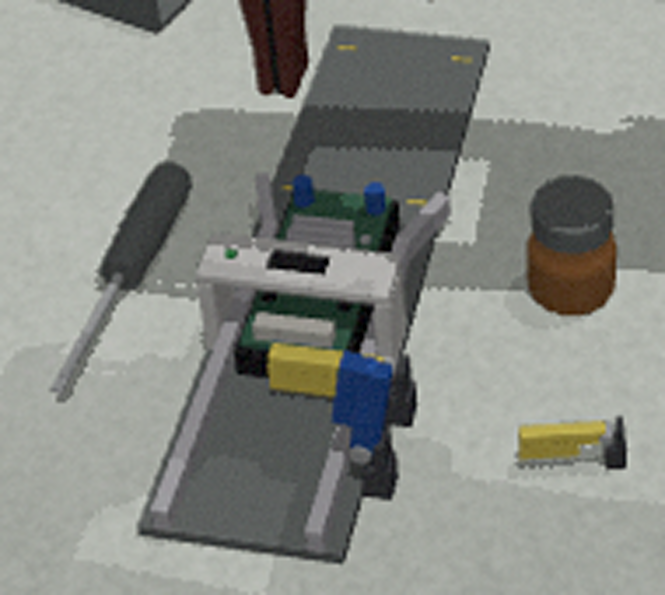

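View pics/s15.png

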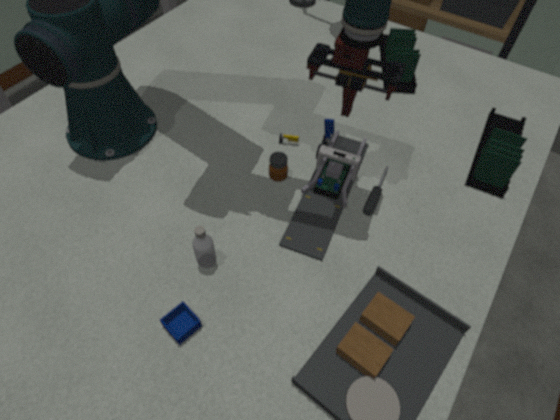

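```bash
python3 - <<'E'
from fit3 import *
c=np.load("w15c.npy",allow_pickle=True).item()
print("front",[tol(pz(c,*Z(*u),.026,True)) for u in [(422,406),(455,406)]])
print("flag near edge",[tol(pz(c,*Z(*u),.038,True)) for u in [(266,412),(411,410)]])
print("flag far edge",[tol(pz(c,*Z(*u),.038,True)) for u in [(266,388),(412,384)]])
print("conn ends",[tol(pz(c,*Z(*u),.040,True)) for u in [(338,430),(442,430)]])
print("guides",[tol(pz(c,*Z(*u),.022,True)) for u in [(311,200),(474,200),(312,440),(474,440)]])
E
```

```text
front [array([0.012 , 0.0857]), array([0.0252, 0.0858])]
flag near edge [array([-0.0485,  0.0851]), array([0.0073, 0.0858])]
flag far edge [array([-0.0483,  0.0944]), array([0.0075, 0.0959])]
conn ends [array([-0.0206,  0.0783]), array([0.0191, 0.0785])]
guides [array([-0.032 ,  0.1679]), array([0.032 , 0.1684]), array([-0.0322,  0.071 ]), array([0.0336, 0.0714])]
```

```bash
python3 -c "
from workcell import bot
print(bot.hand_in(), bot.observe()['t'])"
```

```text
the job is handed in; nothing more can be done
the job is handed in; nothing more can be done
```

The job is done and handed in at about 21.5 s of the 69 s allowed; the system gave no verdict.

- **Stops:** I pushed the larger yellow flag down from its outer side until it met a rigid stop (24 N, fingertips at 37.5 mm, against a nominal top of 38 mm). Later views show it level across the lane and the blue flag still up. I judged the blue flag from the pictures only and did not measure its angle.
- **Module:** I gripped it by the heat sink and laid it on the loading place, white connector leading. I then slid it into the guides, let go, and pushed it from behind with closed fingers until the force rose to 12 N.
- **Last checks:**
  - The module's front face was at lane y = 85.7 mm. The stop face was at 85.1 to 85.8 mm in that view and 84.7 mm in an earlier one.
  - The connector was about 0.7 mm off the centre line, with its ends level to 0.2 mm.
  - The bottle, jar, bin and screwdriver looked unmoved in the final pictures; I compared them by eye.
  - The gripper was clear of everything.
- **Disagreements:** The fixed cameras differed from each other by up to about 15 mm on the bottle and jar, so I used the wrist camera. My first lane reading over the loading place was 5 mm off because the arm had not settled; I corrected it before setting the module down.

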